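# Find the worn spring isolator and fold its tag down

### The arm

A 6-joint arm with a two-finger parallel gripper is mounted at the origin on a cart in front of the work surface, level with it; the furniture and walls round the work are solid. World frame = base frame: x ahead of the robot, y to its left, z up, the work surface at z = 0. Lengths are in m, angles in degrees, forces in N, time in s.
With the tool pointing down it reaches from about 0.4 to 0.825 m from the base axis. Payload 7 kg.
Tool frame: the origin (TCP) lies between the finger pads; the fingertips stand 25 mm ahead of it and the grasp point (between the pads) lies 6 mm ahead of it; z points along the fingers, y is the line along which they close (so a half turn about z gives the same grasp; the last joint's range is limited). The gripper opens to 88 mm and grips with 3 to 60 N. Pads are 19 mm wide; open, the fingers measure 130 mm over their backs; the gripper's body (78 mm by 193 mm) begins 47 mm behind the grasp point.
Start: joints at [85.663, 20.546, 0.682, 0, -70.136, -16.507], TCP at [0.24, 0.631, 0.252] pointing down, gripper open.
Joint ranges: [-176.03, 176.03], [-82.01, 121.73], [-58.28, 71.71], [-173.87, 95.51], [-174.79, -0.11], [-173.66, 173.66]. Speed limits (degrees/s): [136.94, 136.94, 172.46, 180, 180, 180].

### API

Orientations are given as [roll, pitch, yaw] about the fixed x, y, z axes, in that order (R = Rz(yaw) Ry(pitch) Rx(roll)).
In Python, from plant import r gives the robot as it stands.
- The arm moves only by the shell command python3 -m crank 'ROWS' [FORCE]. ROWS is JSON, a list of rows, each a list of 3 entries, a list of its own where there are three numbers: the turn, a rotation vector about the tool's x, y, z in degrees, then the shift along the tool's x, y, z in cm, then the closure, from -1 (fully open) to 1 (shut). In form: [[[wx, wy, wz], [dx, dy, dz], fingers], ...]. A call has 1 to 8 rows; each row shifts and turns the commanded pose from where the row before left it, along the tool's axes as they then stand; what a row does not reach is not made up. A row lasts 1/10 s, in which the tool goes at most 50 mm and 8.59 degrees, less where a joint would pass 70% of its speed; a pose out of reach is approached as far as the arm can. A call with a gripper value outside its range is refused whole. The fingers move at their own pace and stop on an object; FORCE is the grip in N (left out, the last holds). Time passes only in rows, so rows that do not move let the fingers close. It gives the time, the measured TCP pose, the force, the opening and the grip force at its end, in the units of the state.
- r.get_state(): the state, without advancing time (a new reading comes with each control period).
- r.capture(name): name is "side" or "top" or "wrist"; returns a dict with "color" (480x640x3 uint8, red, green, blue), "range_z" (480x640 float32, m along the optical axis (not along the pixel's ray), 0 where there is no reading), "intrinsics" (3x3 intrinsics, pixels), "k1" (the pictures are not rectified: a ray, as slopes to the right and down, at radius r is drawn at 1 + k1 r^2 times it, then the intrinsics apply), "world_from_camera" (4x4, takes a point from camera to world coordinates); the wrist camera has in their place "hand_eye" (4x4, takes a point from camera to tool coordinates, whose origin is the TCP and whose axes are the flange's). Camera axes: x right, y down, z forward; pixel columns grow to the right and rows downward; lengths in m; the calibration is good to about 2 mm. A picture is of the moment at which its call begins: read the wrist's pose just before it.
- r.close_job(): hands the job in; it is judged then, once.
The state is a dict: "time_s": time; "joints": joint angles; "qd": joint speeds; "joint_torque": joint torques, N m; "tcp_pos": TCP position; "eef_rot": TCP orientation; "contact_force": force on the tool from outside, world axes, zero at the start; "moment": the same for the moment, N m; "gripper_width": finger opening in m; "gripper_force": force on a finger pad.
Only numpy, scipy, OpenCV 4.12 (cv2) and the standard library are available. Lean on these libraries where they do the work, as an engineer would, in place of code of your own. Each camera call takes 0.05 s, during which the arm holds its last target. There are 200 camera calls.

### The job

The three spring isolators of the balance table sit in their carrier for a check, and one has gone soft. Press each blue pad straight down with the fingertips until its flange has pushed the orange ring beside it down to the black band of the gauge pin, feel which spring gives most easily, and only after all three push the green in-service tag behind that one down flat, leaving the other two tags standing. Touch and push only: lift no isolator out of its pocket, do not push the rings with the fingers, and leave the other things on the worktop where they are.

Things in the scene. Friction and masses are not known exactly. Their poses are not given: they have to be found in the camera images.
- carrier: the isolator carrier: aluminium plate 156 (x) x 350 (y) x 14 mm, fixed to the worktop. Origin: centre of its underside, -x is its front (toward the robot). Three like places, left, middle, right as the robot sees them, at y = 120, 0, -120 mm. In each, along x: gauge pin at -63.5 mm, isolator loose in a 6 mm deep pocket at -25 mm, grey block (19 to 72 mm, top 25 mm up) with hinged tag
- pad_left_top (a point): fixed point: centre of the top face (black rubber, 45 mm across) of the left isolator's blue round pad when up, 67 mm above the worktop; axes of the carrier. The pad goes straight down 14 mm to a hard stop. It starts to move at 1.2 N, then takes 0.4 to 1.3 N more per mm; the softest of the three less than half as much per mm as either other
- ring_left (a joint): how far the orange ring (17 mm across, 5 mm high) of the left place is down its gauge pin, m: 0 = start, 0.5 mm under the flange (67 mm across) of the blue pad. As the pad goes down the flange pushes it (0.5 N more), and it stays at the deepest point reached. Its lower edge reaches the pin's black band (3 mm high) at 0.0055 and the band's foot at 0.0085
- tag_left_edge (a point): middle of the free far edge, marked by a white stripe, of the left green tag: a plate 47 long x 40 wide x 3 mm behind the pad, hinged along the carrier's y at x = 20, z = 27.5 mm, leaning up and back, away from the pad. Standing, the edge is at about x = 56 to 59, z = 54 to 58 mm of the carrier; flat, at x = 67, z = 27.5 mm
- tag_left (a joint): angle of the left tag, rad: 0 = standing, leaning back 40 degrees above level; grows as it is pushed down, 0.70 = flat on its block. It starts between 0 and 0.1; a stiff hinge (about 1 N at the edge) keeps it where it is left
- pad_middle_top (a point): fixed point: centre of the top face (black rubber, 45 mm across) of the middle isolator's blue round pad when up, 67 mm above the worktop; axes of the carrier. The pad goes straight down 14 mm to a hard stop. It starts to move at 1.2 N, then takes 0.4 to 1.3 N more per mm; the softest of the three less than half as much per mm as either other
- ring_middle (a joint): how far the orange ring (17 mm across, 5 mm high) of the middle place is down its gauge pin, m: 0 = start, 0.5 mm under the flange (67 mm across) of the blue pad. As the pad goes down the flange pushes it (0.5 N more), and it stays at the deepest point reached. Its lower edge reaches the pin's black band (3 mm high) at 0.0055 and the band's foot at 0.0085
- tag_middle_edge (a point): middle of the free far edge, marked by a white stripe, of the middle green tag: a plate 47 long x 40 wide x 3 mm behind the pad, hinged along the carrier's y at x = 20, z = 27.5 mm, leaning up and back, away from the pad. Standing, the edge is at about x = 56 to 59, z = 54 to 58 mm of the carrier; flat, at x = 67, z = 27.5 mm
- tag_middle (a joint): angle of the middle tag, rad: 0 = standing, leaning back 40 degrees above level; grows as it is pushed down, 0.70 = flat on its block. It starts between 0 and 0.1; a stiff hinge (about 1 N at the edge) keeps it where it is left
- pad_right_top (a point): fixed point: centre of the top face (black rubber, 45 mm across) of the right isolator's blue round pad when up, 67 mm above the worktop; axes of the carrier. The pad goes straight down 14 mm to a hard stop. It starts to move at 1.2 N, then takes 0.4 to 1.3 N more per mm; the softest of the three less than half as much per mm as either other
- ring_right (a joint): how far the orange ring (17 mm across, 5 mm high) of the right place is down its gauge pin, m: 0 = start, 0.5 mm under the flange (67 mm across) of the blue pad. As the pad goes down the flange pushes it (0.5 N more), and it stays at the deepest point reached. Its lower edge reaches the pin's black band (3 mm high) at 0.0055 and the band's foot at 0.0085
- tag_right_edge (a point): middle of the free far edge, marked by a white stripe, of the right green tag: a plate 47 long x 40 wide x 3 mm behind the pad, hinged along the carrier's y at x = 20, z = 27.5 mm, leaning up and back, away from the pad. Standing, the edge is at about x = 56 to 59, z = 54 to 58 mm of the carrier; flat, at x = 67, z = 27.5 mm
- tag_right (a joint): angle of the right tag, rad: 0 = standing, leaning back 40 degrees above level; grows as it is pushed down, 0.70 = flat on its block. It starts between 0 and 0.1; a stiff hinge (about 1 N at the edge) keeps it where it is left
- bottle_orange: small glass reagent bottle with an orange cap, 56 mm across, 104 mm tall, at the back; loose, to be left alone. Origin: centre of the underside
- tub_blue: white screw-top tub with a blue lid, 54 mm across, 48 mm tall, at the back; loose, to be left alone. Origin: centre of the underside
- vial_blue: small vial with a blue cap, 14 mm across, 45 mm tall, standing behind the carrier; loose, to be left alone. Origin: centre of the underside
- lab_timer: grey lab timer 62 x 68 x 20 mm, lying at the left; loose, to be left alone. Origin: centre of the underside
- driver: red-handled screwdriver, 190 mm long, lying at the right; loose, to be left alone. Origin: centre of the underside
- tape_roll: roll of brown tape, 92 mm across, 48 mm tall, at the right; loose, to be left alone. Origin: centre of the underside

How it is judged:
By the outcome, as a careful person would: the job done as asked, in the order asked, and still so for the second after the job is handed in, with the robot touching nothing.
It also fails if it takes over 45 s, if anything falls off the work surface, if the arm or the gripper's body presses on something with over 40 N, if the wrist force passes 120 N, or if a joint passes its speed limit or range.

## Working session

There is one attempt and no reset: what is moved stays moved. The work goes in short steps, Python scripts to look and compute and a shell command to move; the robot and the scene stay as the last step left them, time stands still between calls to the robot, and variables do not carry over. Pictures are saved under pics/ and viewed, at most 10 in all, crops included, and the job is handed in when it is done.

```bash
ls; mkdir -p pics; python3 - <<'E'
from plant import r
import cv2,numpy as np
s=r.get_state();print({k:np.round(v,3) for k,v in s.items()})
for n in("top","side"):
    c=r.capture(n);np.savez(n,**c);cv2.imwrite(f"pics/{n}0.png",c["color"][:,:,::-1])
    print(n,c["intrinsics"],c["k1"],c["world_from_camera"])
E
```

```text
pics
{'time_s': np.float64(0.0), 'joints': array([ 8.5662e+01,  2.0591e+01,  6.3300e-01, -1.9000e-02, -7.0136e+01,
       -1.6508e+01]), 'qd': array([-0.155, -0.072, -0.067,  0.09 , -0.031,  0.01 ]), 'joint_torque': array([-0.0000e+00, -5.8271e+01,  2.9305e+01,  6.9970e+00,  7.0000e-03,
       -0.0000e+00]), 'tcp_pos': array([0.24 , 0.63 , 0.251]), 'eef_rot': array([ 1.79905e+02, -1.00000e-02, -2.08520e+01]), 'contact_force': array([ 1.013,  0.688, -0.195]), 'moment': array([-0.027, -0.022, -0.02 ]), 'gripper_force': np.float64(0.0), 'gripper_width': np.float64(0.088)}
top [[613.17131194   0.         320.43168393]
 [  0.         613.17131194 245.60253847]
 [  0.           0.           1.        ]] 0.020725160341684423 [[-0.05432326 -0.96963123  0.23846228  0.18925444]
 [-0.99852122  0.05325061 -0.01094288 -0.01961229]
 [-0.0020877  -0.2387041  -0.97109011  1.62882516]
 [ 0.          0.          0.          1.        ]]
side [[512.98286355   0.         314.55845929]
 [  0.         512.98286355 238.09907765]
 [  0.           0.           1.        ]] -0.06181295781215172 [[-0.9988493  -0.03405567  0.03376822  0.51454648]
 [-0.04744417  0.5987563  -0.79952482  0.83768684]
 [ 0.00700942 -0.80020691 -0.59968306  0.72811153]
 [ 0.          0.          0.          1.        ]]
```

View pics/top0.png

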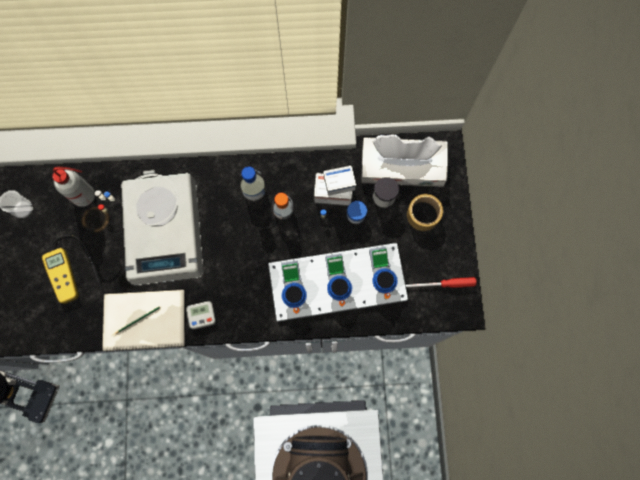

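View pics/side0.png

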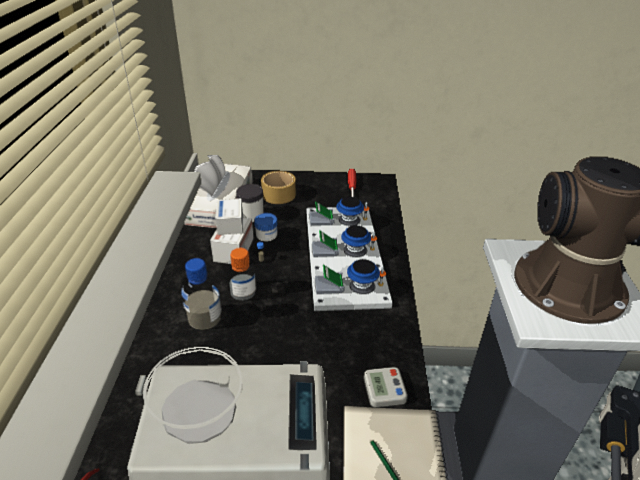

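The top view shows the carrier with corners near (268,262), (398,244), (408,300) and (278,320). The pads are at (294,295), (340,288) and (385,280), with green tags behind them. The side view shows all three tags standing.

```bash
cat > h.py <<'E'
import cv2,numpy as np
def rays(c,px,T):
    K=c["intrinsics"];d=(np.atleast_2d(px).astype(float)-K[:2,2])/[K[0,0],K[1,1]]
    u=d.copy()
    for _ in range(10): u=d/(1+float(c["k1"])*(u**2).sum(1,keepdims=True))
    return T[:3,3],np.c_[u,np.ones(len(u))]@T[:3,:3].T
def onplane(c,px,z,T=None):
    o,d=rays(c,px,c["world_from_camera"] if T is None else T)
    return o+d*((z-o[2])/d[:,2])[:,None]
def proj(c,P,T=None):
    T=c["world_from_camera"] if T is None else T
    p=(np.atleast_2d(P)-T[:3,3])@T[:3,:3];u=p[:,:2]/p[:,2:]
    u=u*(1+float(c["k1"])*(u**2).sum(1,keepdims=True));K=c["intrinsics"]
    return u*[K[0,0],K[1,1]]+K[:2,2]
def blobs(m,a):
    cs,_=cv2.findContours(m.astype(np.uint8),cv2.RETR_EXTERNAL,cv2.CHAIN_APPROX_NONE)
    return [k for k in cs if cv2.contourArea(k)>a]
E
python3 - <<'E'
from h import *
for n in("top","side"):
    c=dict(np.load(n+".npz"));hsv=cv2.cvtColor(c["color"],cv2.COLOR_RGB2HSV);H,S,V=cv2.split(hsv)
    roi=np.zeros(H.shape,bool)
    if n=="top": roi[235:325,262:415]=1
    else: roi[185:312,300:395]=1
    bl=(H>100)&(H<125)&(S>120)&(V>60)&roi
    for k in blobs(bl,60):
        (x,y),(a,b),t=cv2.fitEllipse(cv2.convexHull(k)); print(n,"blue",x,y,a,b,onplane(c,[(x,y)],.06).round(4), onplane(c,[(x,y)],.053).round(4))
    w=(S<50)&(V>120)&roi
    k=np.vstack(blobs(w,30));
    if n=="top":
        R=cv2.minAreaRect(k);B=onplane(c,cv2.boxPoints(R),.014);print(B.round(4),B.mean(0),np.linalg.norm(B-np.roll(B,1,0),axis=1),np.degrees(np.arctan2(*(B-np.roll(B,1,0)).T[[1,0]])))
E
```

```text
top blue 293.6292419433594 294.7548828125 23.533313751220703 24.2696475982666 [[0.4477 0.039  0.06  ]] [[0.4489 0.0392 0.053 ]]
top blue 339.1640625 287.5177001953125 23.647138595581055 23.93850326538086 [[ 0.4602 -0.0797  0.06  ]] [[ 0.4614 -0.0799  0.053 ]]
top blue 384.498046875 280.29278564453125 23.46659278869629 24.277328491210938 [[ 0.4727 -0.1984  0.06  ]] [[ 0.474  -0.1992  0.053 ]]
[[ 0.5474  0.1084  0.014 ]
 [ 0.588  -0.2736  0.014 ]
 [ 0.4276 -0.2839  0.014 ]
 [ 0.3892  0.0895  0.014 ]] [ 0.48804085 -0.08989485  0.014     ] [0.15932379 0.38420873 0.16071802 0.37534167] [   6.83472055  -83.93505783 -176.33454182   95.8714289 ]
side blue 362.95001220703125 271.8631286621094 22.334545135498047 32.1430778503418 [[0.4502 0.0539 0.06  ]] [[0.4495 0.0457 0.053 ]]
side blue 355.89044189453125 236.53082275390625 19.1647891998291 28.752721786499023 [[ 0.4623 -0.0639  0.06  ]] [[ 0.4618 -0.0733  0.053 ]]
side blue 349.6226501464844 206.30783081054688 17.9077205657959 26.929508209228516 [[ 0.4751 -0.1833  0.06  ]] [[ 0.4747 -0.194   0.053 ]]
```

```bash
python3 -m crank '[[[0,0,-6.7],[0,0,0],1],[[0,0,-6.7],[0,0,0],1],[[0,0,-6.7],[0,0,0],1],[[0,0,-6.7],[0,0,0],1],[[0,0,0],[1.1,4.6,0],1],[[0,0,0],[1.1,4.6,0],1],[[0,0,0],[1.1,4.6,0],1],[[0,0,0],[1.1,4.6,0],1]]' 20
python3 -c "
from plant import r
import numpy as np
c=r.capture('wrist');print(c['intrinsics'],c['k1'],c['hand_eye'].round(4))
F=[]
for i in range(8): s=r.get_state();F.append(list(s['contact_force'])+list(s['tcp_pos']));r.capture('wrist')
print(np.round(F,4))"
```

```text
time_s: 0.9
tcp_pos: [0.3032, 0.4504, 0.2511]
eef_rot: [180.0, 0.0, 6.0]
contact_force: [0.9, -0.0, 0.8]
gripper_width: 0.0291
gripper_force: 0.0
[[364.81590507   0.         312.7008496 ]
 [  0.         364.81590507 240.87387682]
 [  0.           0.           1.        ]] -0.0018729554456795579 [[-1.000e-04 -9.692e-01 -2.464e-01  6.550e-02]
 [ 1.000e+00 -0.000e+00 -3.000e-04  8.000e-04]
 [ 2.000e-04 -2.464e-01  9.692e-01 -1.324e-01]
 [ 0.000e+00  0.000e+00  0.000e+00  1.000e+00]]
[[-1.3228 -8.7394 -2.4874  0.304   0.4445  0.2514]
 [ 0.4468  1.2479  0.1307  0.3038  0.4476  0.2519]
 [-0.0971  0.268   0.0347  0.3037  0.4499  0.2521]
 [ 0.0975  0.3746 -0.5285  0.3035  0.4514  0.252 ]
 [-0.2434  1.0683 -0.1295  0.3032  0.4523  0.2518]
 [ 0.7758 -0.33    0.0244  0.303   0.4528  0.2516]
 [-0.0821 -0.5514 -0.1199  0.3029  0.4531  0.2514]
 [ 0.4081  0.0932 -0.6686  0.3027  0.4532  0.2512]]
```

```bash
python3 -m crank '[[[0,0,0],[0.5,4.6,0],1],[[0,0,0],[0.5,4.6,0],1],[[0,0,0],[0.5,4.6,0],1],[[0,0,0],[0.5,4.6,0],1],[[0,0,0],[0.5,4.6,0],1],[[0,0,0],[0.5,4.6,0],1],[[0,0,0],[0.5,4.6,0],1],[[0,0,0],[0.5,4.6,0],1]]' >/dev/null
python3 -m crank '[[[0,0,0],[0.5,4.6,0],1],[[0,0,0],[0.5,4.6,0],1],[[0,0,0],[0.5,4.6,0],1],[[0,0,0],[0.5,3.6,0],1],[[0,0,0],[0,0,0],1],[[0,0,0],[0,0,0],1],[[0,0,0],[0,0,0],1],[[0,0,0],[0,0,0],1]]'
cat >> h.py <<'E'
from scipy.spatial.transform import Rotation as Rot
def look(name):
    from plant import r
    s=r.get_state();c=r.capture("wrist")
    T=np.eye(4);T[:3,:3]=Rot.from_euler("xyz",s["eef_rot"],degrees=True).as_matrix();T[:3,3]=s["tcp_pos"]
    T=T@c["hand_eye"];c["world_from_camera"]=T
    np.savez(name,**c);cv2.imwrite(f"pics/{name}.png",c["color"][:,:,::-1]);return s,c
E
python3 - <<'E'
from h import *
s,c=look("w1");print(s["tcp_pos"],s["eef_rot"])
H,S,V=cv2.split(cv2.cvtColor(c["color"],cv2.COLOR_RGB2HSV))
for k in blobs((H>100)&(H<125)&(S>120)&(V>60),400):
    (x,y),(a,b),t=cv2.fitEllipse(cv2.convexHull(k));print("blue",x,y,a,b,onplane(c,[(x,y)],.055).round(4))
E
```

```text
time_s: 2.95
tcp_pos: [0.4191, -0.0794, 0.2516]
eef_rot: [-180.0, -0.0, 6.1]
contact_force: [0.4, 0.2, 0.6]
gripper_width: 0.0004
gripper_force: 0.0
[ 0.41906363 -0.07942142  0.25156799] [-1.79995392e+02 -2.69281525e-03  6.07116014e+00]
blue 449.44769287109375 173.4173583984375 69.88228607177734 76.58306121826172 [[ 0.4755 -0.1963  0.055 ]]
blue 316.9861145019531 173.3140411376953 71.90357971191406 73.40196228027344 [[ 0.4631 -0.0793  0.055 ]]
blue 184.48243713378906 172.97140502929688 70.30830383300781 76.07301330566406 [[0.451  0.0379 0.055 ]]
```

View pics/w1.png

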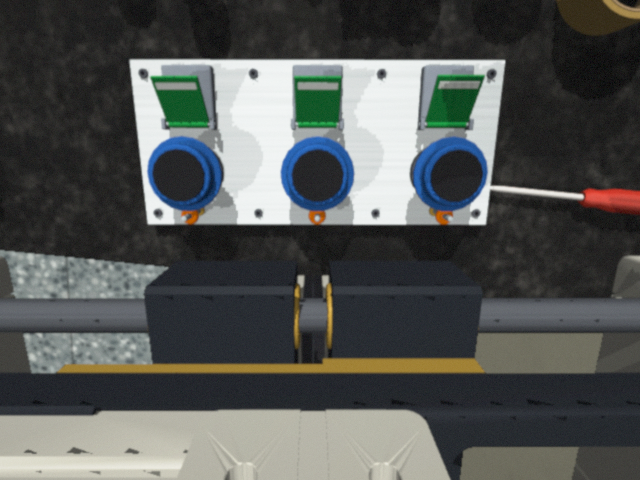

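The wrist view shows the pads at (184,173), (317,173) and (449,173), and the orange rings at about row 216. The green tags stand at row ~100. The pads are 120 mm apart when the flange outline is taken at z≈0.048. I'll go above the middle pad next.

```bash
cat > m.py <<'E'
from plant import r
import numpy as np,sys
A=[]
for i in range(int(sys.argv[1])): 
    r.capture("side");s=r.get_state();A.append(list(s["contact_force"])+list(s["tcp_pos"]*1000 if hasattr(s["tcp_pos"],"shape") else [1000*v for v in s["tcp_pos"]]))
A=np.array(A);print("t",round(s["time_s"],2),"mean",A.mean(0).round(2),"sd",A.std(0).round(2), "yaw",round(s["eef_rot"][2],2))
E
python3 -m crank '[[[0,0,0],[1.1,0.1,3.7],1],[[0,0,0],[1.1,0.1,3.7],1],[[0,0,0],[1.1,0.1,3.7],1],[[0,0,0],[1,0.1,3.7],1],[[0,0,0],[0,0,0],1],[[0,0,0],[0,0,0],1],[[0,0,0],[0,0,0],1],[[0,0,0],[0,0,0],1]]'
python3 m.py 6
```

```text
time_s: 3.8
tcp_pos: [0.463, -0.0796, 0.1054]
eef_rot: [-180.0, -0.2, 6.0]
contact_force: [-1.1, 0.1, 1.4]
gripper_width: 0.0006
gripper_force: 0.0
t 4.1 mean [-1.5000e-01  2.3000e-01 -4.5000e-01  4.6255e+02 -7.9860e+01  1.0470e+02] sd [0.33 0.57 0.42 0.2  0.12 0.41] yaw 5.95
```

```bash
python3 -m crank '[[[0,0,0],[0,0,0.5],1],[[0,0,0],[0,0,0.4],1],[[0,0,0],[0,0,0],1],[[0,0,0],[0,0,0],1]]' >/dev/null
python3 m.py 6
python3 -m crank '[[[0,0,0],[0,0,0.2],1],[[0,0,0],[0,0,0.2],1],[[0,0,0],[0,0,0.2],1],[[0,0,0],[0,0,0],1],[[0,0,0],[0,0,0],1],[[0,0,0],[0,0,0],1]]' >/dev/null
python3 m.py 8
```

```text
t 4.8 mean [-1.9000e-01  3.5000e-01  1.0000e-01  4.6219e+02 -8.0010e+01  9.4550e+01] sd [0.4  0.44 0.47 0.05 0.02 0.1 ] yaw 5.96
t 5.8 mean [ 4.6000e-01  1.0000e-02  2.4100e+00  4.6231e+02 -7.9980e+01  8.8660e+01] sd [0.69 0.36 0.47 0.02 0.01 0.02] yaw 5.96
```

```bash
python3 -m crank '[[[0,0,0],[0,0,0.1],1],[[0,0,0],[0,0,0.1],1],[[0,0,0],[0,0,0.1],1],[[0,0,0],[0,0,0.1],1],[[0,0,0],[0,0,0],1],[[0,0,0],[0,0,0],1],[[0,0,0],[0,0,0],1]]' >/dev/null
python3 m.py 12; python3 -c "
from h import *
look('wm')"
```

```text
t 7.1 mean [ 1.1400e+00  2.1000e-01  4.2600e+00  4.6227e+02 -7.9990e+01  8.4620e+01] sd [0.5  0.41 0.68 0.02 0.01 0.02] yaw 5.96
```

View pics/wm.png

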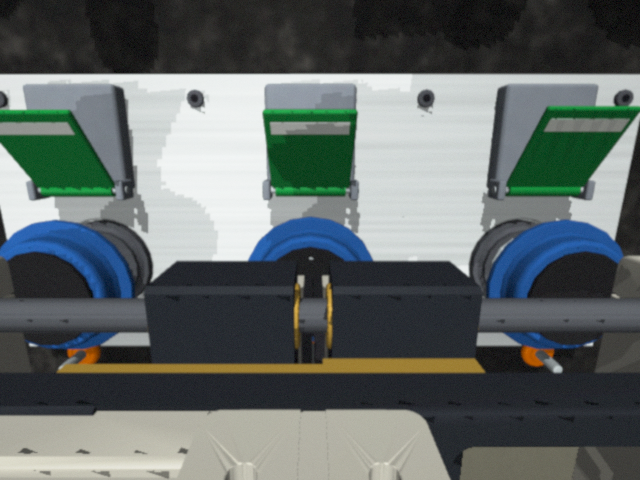

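The middle pad is down about 7.4 mm at about 4.3 N, and its tag is still standing. Next I'll lift and go 120 mm to the right.

```bash
python3 -m crank '[[[0,0,0],[0,0,-1],1],[[0,0,0],[0,0,-1],1],[[0,0,0],[0,3,0],1],[[0,0,0],[0,3,0],1],[[0,0,0],[0,3,0],1],[[0,0,0],[0,3,0],1],[[0,0,0],[0,0,0],1],[[0,0,0],[0,0,0],1]]' >/dev/null
python3 -m crank '[[[0,0,0],[0,0,0.5],1],[[0,0,0],[0,0,0.5],1],[[0,0,0],[0,0,0],1],[[0,0,0],[0,0,0],1],[[0,0,0],[0,0,0],1]]' >/dev/null
python3 m.py 6
python3 -m crank '[[[0,0,0],[0,0,0.2],1],[[0,0,0],[0,0,0.2],1],[[0,0,0],[0,0,0.2],1],[[0,0,0],[0,0,0],1],[[0,0,0],[0,0,0],1],[[0,0,0],[0,0,0],1]]' >/dev/null
python3 m.py 8
```

```text
t 8.75 mean [-4.2000e-01  1.6000e-01  4.0000e-02  4.7471e+02 -1.9926e+02  9.4690e+01] sd [0.31 0.47 0.49 0.03 0.07 0.02] yaw 5.96
t 9.75 mean [-3.0000e-02  6.0000e-02  4.2700e+00  4.7477e+02 -1.9940e+02  8.8700e+01] sd [0.24 0.4  0.2  0.01 0.01 0.04] yaw 5.96
```

```bash
python3 -m crank '[[[0,0,0],[0,0,0.1],1],[[0,0,0],[0,0,0.1],1],[[0,0,0],[0,0,0.1],1],[[0,0,0],[0,0,0.1],1],[[0,0,0],[0,0,0],1],[[0,0,0],[0,0,0],1],[[0,0,0],[0,0,0],1]]' >/dev/null
python3 m.py 10
python3 -m crank '[[[0,0,0],[0,0,-1],1],[[0,0,0],[0,0,-1],1],[[0,0,0],[0,-4,0],1],[[0,0,0],[0,-4,0],1],[[0,0,0],[0,-4,0],1],[[0,0,0],[0,-4,0],1],[[0,0,0],[0,-4,0],1],[[0,0,0],[0,-4,0],1]]' >/dev/null
python3 -m crank '[[[0,0,0],[0,0,0.5],1],[[0,0,0],[0,0,0.5],1],[[0,0,0],[0,0,0],1],[[0,0,0],[0,0,0],1],[[0,0,0],[0,0,0],1]]' >/dev/null
python3 m.py 6
python3 -m crank '[[[0,0,0],[0,0,0.2],1],[[0,0,0],[0,0,0.2],1],[[0,0,0],[0,0,0.2],1],[[0,0,0],[0,0,0],1],[[0,0,0],[0,0,0],1],[[0,0,0],[0,0,0],1]]' >/dev/null
python3 m.py 8
```

```text
t 10.95 mean [  -0.65    0.54    8.35  474.81 -199.43   84.94] sd [0.24 0.29 0.56 0.02 0.01 0.01] yaw 5.97
t 12.55 mean [-3.9000e-01 -2.0000e-02 -1.0000e-01  4.4977e+02  3.8820e+01  9.4640e+01] sd [0.17 0.3  0.51 0.02 0.21 0.02] yaw 5.92
t 13.55 mean [ -0.74  -0.88   5.   449.9   39.4   88.79] sd [0.6  0.22 0.38 0.01 0.01 0.01] yaw 5.98
```

```bash
python3 -m crank '[[[0,0,0],[0,0,0.1],1],[[0,0,0],[0,0,0.1],1],[[0,0,0],[0,0,0.1],1],[[0,0,0],[0,0,0.12],1],[[0,0,0],[0,0,0],1],[[0,0,0],[0,0,0],1],[[0,0,0],[0,0,0],1]]' >/dev/null
python3 m.py 10
python3 -m crank '[[[0,0,0],[0,0,-2],1],[[0,0,0],[0,0,-2],1],[[0,0,0],[-1.5,3,-1],1],[[0,0,0],[-1.5,3,-1],1],[[0,0,0],[-1.5,3,-1],1],[[0,0,0],[-1.5,3,0],1],[[0,0,0],[0,0,0],1],[[0,0,0],[0,0,0],1]]'
python3 m.py 3; python3 -c "
from h import *
s,c=look('w2');print(s['tcp_pos'])
cv2.imwrite('pics/w2b.png',cv2.resize(c['color'][60:260,:,::-1],(800,250)))
i=c['color'][170:260,:,::-1];cv2.imwrite('pics/w2c.png',np.vstack([cv2.resize(i[:,a:a+200],(800,200*90*4//200//2),interpolation=3) for a in (60,220,380)]))"
```

```text
t 14.75 mean [ -2.06  -0.75   9.94 449.98  39.39  84.94] sd [0.6  0.53 0.5  0.01 0.01 0.01] yaw 5.98
time_s: 15.55
tcp_pos: [0.4022, -0.0867, 0.1543]
eef_rot: [-180.0, -0.0, 5.9]
contact_force: [0.7, 0.7, 0.4]
gripper_width: 0.0004
gripper_force: 0.0
t 15.7 mean [ 2.0000e-01  1.0000e-01  1.0000e-02  4.0266e+02 -8.5960e+01  1.5425e+02] sd [0.79 0.14 0.12 0.1  0.21 0.04] yaw 5.99
[ 0.40273841 -0.08573566  0.15419573]
```

View pics/w2.png

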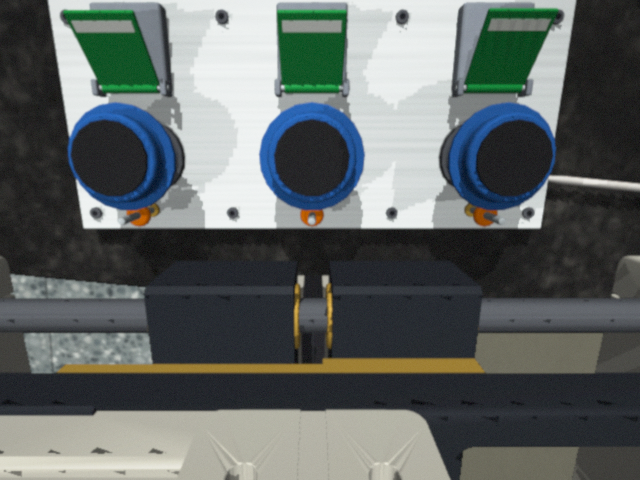

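Forces per mm are about 0.46 N (middle), 1.09 N (right) and 1.28 N (left), so the middle spring is clearly the softest. I'll check how far the rings have gone down by comparing range images from before and after.

```bash
python3 - <<'E'
from h import *
for n in("w1","w2"):
    c=dict(np.load(n+".npz"));H,S,V=cv2.split(cv2.cvtColor(c["color"],cv2.COLOR_RGB2HSV))
    m=(H>4)&(H<18)&(S>170)&(V>110);m[240:]=0;m[:190]=0
    T=c["world_from_camera"]
    for k in sorted(blobs(m,15),key=lambda k:k[:,0,0].mean()):
        q=np.zeros(m.shape,np.uint8);cv2.drawContours(q,[k],-1,1,-1);ys,xs=np.nonzero(q.astype(bool)&m)
        o,d=rays(c,np.c_[xs,ys],T);z=o[2]+d[:,2]*c["range_z"][ys,xs]
        X,Y=round(xs.mean(),1),round(ys.mean(),1)
        print(n,X,Y,len(xs),"z med",np.median(z).round(4),"pct",np.percentile(z,[10,25,75,90]).round(4))
    W=(S<40)&(V>180);W[:60]=0;W[230:]=0;ys,xs=np.nonzero(W);o,d=rays(c,np.c_[xs,ys],T);z=o[2]+d[:,2]*c["range_z"][ys,xs];print("plate",np.median(z).round(4),z.std().round(4))
c=dict(np.load("w2.npz"));i=c["color"][:,:,::-1]
cv2.imwrite("pics/rings.png",np.hstack([cv2.resize(i[195:235,x:x+40],(260,260),interpolation=cv2.INTER_CUBIC) for x in(118,292,465)]))
E
```

```text
w1 191.3 216.5 107 z med 0.0464 pct [0.0453 0.0459 0.0468 0.0473]
w1 316.6 216.6 107 z med 0.0466 pct [0.0455 0.046  0.0471 0.0476]
w1 441.8 217.0 115 z med 0.0462 pct [0.0452 0.0456 0.0468 0.0475]
plate 0.0132 0.0221
w2 141.0 216.5 205 z med 0.0395 pct [0.0384 0.039  0.04   0.0405]
w2 311.6 215.7 159 z med 0.039 pct [0.0382 0.0385 0.0396 0.04  ]
w2 482.0 216.4 197 z med 0.0393 pct [0.0385 0.0388 0.0399 0.0402]
plate 0.0132 0.0177
```

View pics/rings.png

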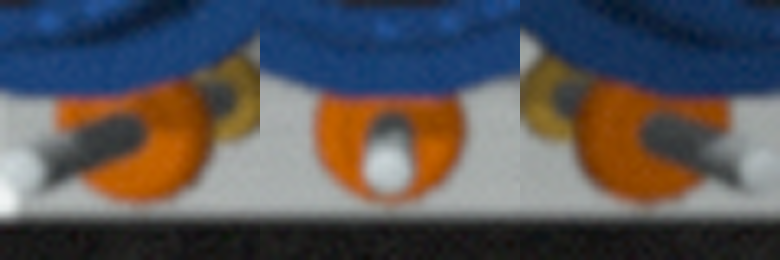

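The range images give ring drops of 6.9 mm (left), 7.6 mm (middle) and 6.9 mm (right). All are inside the 5.5–8.5 mm band, and the crop shows the rings in place. Next is the middle tag.

```bash
python3 -m crank '[[[0,0,0],[3.5,0,0],1],[[0,0,0],[3.5,0,0],1],[[0,0,0],[3.5,0,0],1],[[0,0,0],[3.6,0,0],1],[[0,0,0],[0,0,0],1],[[0,0,0],[0,0,3],1],[[0,0,0],[0,0,3],1],[[0,0,0],[0,0,0],1]]' >/dev/null
python3 m.py 5
```

```text
t 16.8 mean [ 2.2000e-01  3.9000e-01  3.6000e-01  5.4289e+02 -7.1260e+01  9.4870e+01] sd [0.54 0.43 0.48 0.95 0.05 1.17] yaw 5.99
```

```bash
python3 -m crank '[[[0,0,0],[0,0,0.7],1],[[0,0,0],[0,0,0.7],1],[[0,0,0],[0,0,0.7],1],[[0,0,0],[0,0,0.7],1],[[0,0,0],[0,0,0.7],1],[[0,0,0],[0,0,0],1],[[0,0,0],[0,0,0],1],[[0,0,0],[0,0,0],1]]' >/dev/null
python3 m.py 5
```

```text
t 17.85 mean [ 8.0000e-02  1.6000e-01 -5.1000e-01  5.4272e+02 -7.1610e+01  5.9510e+01] sd [0.18 0.54 0.34 0.05 0.01 0.05] yaw 5.95
```

```bash
python3 -m crank '[[[0,0,0],[0,0,0.2],1],[[0,0,0],[0,0,0.2],1],[[0,0,0],[0,0,0.15],1],[[0,0,0],[0,0,0],1],[[0,0,0],[0,0,0],1],[[0,0,0],[0,0,0],1]]' >/dev/null
python3 m.py 6
```

```text
t 18.75 mean [-5.2000e-01  5.8000e-01  5.2500e+00  5.4302e+02 -7.1570e+01  5.4170e+01] sd [0.71 0.39 0.5  0.01 0.01 0.  ] yaw 5.97
```

```bash
python3 -m crank '[[[0,0,0],[0,0,0.05],1],[[0,0,0],[0,0,0],1],[[0,0,0],[0,0,0],1]]'
python3 -m crank '[[[0,0,0],[0,0,-2],1],[[0,0,0],[0,0,-3],1],[[0,0,0],[0,0,-4],1],[[0,0,0],[-3.5,0,-1],1],[[0,0,0],[-3.5,0,0],1],[[0,0,0],[-3.5,0,0],1],[[0,0,0],[-3.5,0,0],1],[[0,0,0],[0,0,0],1]]'
python3 -m crank '[[[0,0,0],[0,0,0],1],[[0,0,0],[0,0,0],1],[[0,0,0],[0,0,0],1]]' >/dev/null
python3 - <<'E'
from h import *
s,c=look("w3");H,S,V=cv2.split(cv2.cvtColor(c["color"],cv2.COLOR_RGB2HSV));T=c["world_from_camera"]
g=(H>45)&(H<80)&(S>100)&(V>40);o2=(H>4)&(H<18)&(S>170)&(V>110)
for nm,m,a,f in(("tag",g,200,99),("ring",o2,30,50)):
    m[245:]=0
    for k in sorted(blobs(m,a),key=lambda k:k[:,0,0].mean()):
        q=np.zeros(m.shape,np.uint8);cv2.drawContours(q,[k],-1,1,-1);ys,xs=np.nonzero(q.astype(bool)&m)
        o,d=rays(c,np.c_[xs,ys],T);z=o[2]+d[:,2]*c["range_z"][ys,xs];print(nm,xs.mean().round(1),ys.mean().round(1),np.percentile(z,[2,50,98]).round(4))
E
```

```text
time_s: 19.05
tcp_pos: [0.5431, -0.0716, 0.054]
eef_rot: [180.0, -0.0, 6.0]
contact_force: [-1.3, 1.6, 8.7]
gripper_width: 0.0003
gripper_force: 4.5
time_s: 19.85
tcp_pos: [0.3988, -0.0868, 0.1528]
eef_rot: [-179.9, 0.1, 5.9]
contact_force: [0.9, 0.3, 0.3]
gripper_width: 0.0004
gripper_force: 0.0
tag 114.9 55.6 [0.0285 0.0422 0.0576]
tag 310.7 56.2 [0.0265 0.0283 0.0307]
tag 505.4 55.0 [0.0282 0.041  0.0555]
ring 139.6 218.9 [0.038  0.0396 0.0423]
ring 304.2 217.8 [0.0376 0.0393 0.041 ]
ring 317.7 218.0 [0.0379 0.039  0.0403]
ring 480.7 219.3 [0.0376 0.0395 0.0406]
```

View pics/w3.png

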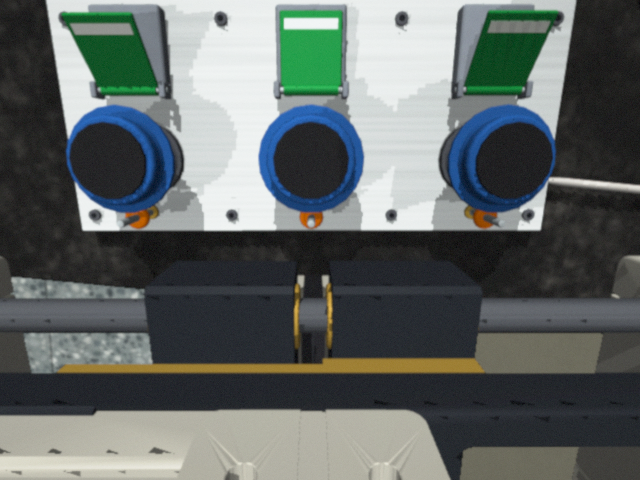

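The middle tag lies flat at z≈28 mm. The other two tags still stand, with edges at about 56 and 58 mm. The rings are in the band and the arm is clear of everything.

```bash
python3 -c "
from plant import r
print(r.close_job())"
```

```text
the job is handed in; nothing more can be done
None
```

I pressed all three pads to the gauge band (rings about 7 mm down), felt the middle spring as softest (about 0.46 N/mm, against 1.1 right and 1.3 left), pushed only its tag flat, and handed in the job at about 20 s.

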